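# Fill the receiving box at the tipping chute

### The job

Fill the wooden receiving box with the three bobbins: clear away whichever thing has been left standing between the rails of the filling stand (set it upright on the bench, outside the rails), then push the box along the rails under the chute until it is fully home and the spring catch has snapped in behind it. Then tip the pan by its lever so that all three bobbins slide down the chute into the box, and swing the empty pan back down to its rest. Leave the box latched under the chute, and do not disturb the other things on the bench.

Things in the scene. Friction and masses are not known exactly. Their poses are not given: they have to be found in the camera images.
- filling_stand: Fixed steel filling stand. Origin on the bench midway between its two rails; y axis along the rails, x across them (away from the robot at yaw 0), z up. Aluminium rails 20 mm high, inner faces at x = +/-56.5 mm, foot flanges out to |x| = 80 mm, from y = -168 to +200 mm. The box slides on the bench between them towards -y, up to the end stop at y = -165 mm.
- rail_mouth (a point): Point of the stand on the bench, midway between the rails at their open end (200 mm towards +y of the stand's origin). Beyond it the rails flare out for 35 mm to |x| = 72 mm. The channel is open above everywhere on the +y side of the chute.
- chute (a point): Point of the stand in the middle of the chute's lower mouth (spout), 115 mm towards -y of the stand's origin, 69 mm up. The chute is 92 mm wide along the rails (grey cheeks 46 mm either side of this point), from 47 mm before (-x) to 101 mm behind it, 69 to 180 mm high over the channel; its legs and the pan reach 185 mm behind (+x) the point.
- home (a point): Point of the stand on the bench: where the receiving box's origin lies when the box is fully home against the end stop (92.5 mm towards -y of the stand's origin).
- receiving_box: Loose open wooden box, brass card frame on its rear (+y) face: 110 mm (x) by 145 mm (y), 55 mm high, walls 5 mm, 0.2 to 0.35 kg. Origin at the centre of its underside, axes as the stand's. It starts part way in the open end of the rails, 1.5 mm of play each side. Push the middle of its rear face, 72.5 mm towards +y of its origin; under 15 N takes it past the catch.
- catch (a joint): Spring catch: leaf outside the near (-x) rail, 26 to 40 mm high, on a block 42 mm high at x = -66 to -82, y = 51 to 73 mm of the stand; its ramped nose, at y = -5 to -16 mm, reaches 9 mm into the channel. rad: 0 = nose in (no box there, or latched behind the box); the passing box pushes it out to about 0.1; it springs back behind the box when that is within 4 mm of home.
- pan (a joint): Tipping pan: steel scoop, 108 mm deep, 78 wide, walls 36, hinged at its front edge behind the chute. rad: 0 = level on its rest; 1.20 = stop, tipped steeply forward (stand's -x) into the chute. Stiff hinge: it stays where it is left. The bobbins slide out by about 1.0 rad; at 1.15 all are out within a second.
- lever_grip (a point): Middle of the pan lever's black rubber grip: bar 17 mm thick, 44 mm long, parallel to the hinge (stand's y), free all round, 110 mm from the hinge axis, on the -y side of the chute. Pan level: 103 mm above and 38 mm behind (+x) the hinge axis (lever leans 0.35 rad back); pulled towards -x it swings over with the pan to 0.85 rad forward. About 5 N either way; closed fingers can push it.
- pan_hinge (a point): Point of the stand on the pan's hinge axis, level along the axis with the lever grip's middle; 157 mm above the bench.
- bobbin0: Blue thread bobbin with wooden flanges, 32 mm diameter, 34 mm high, standing in the pan at the start. Origin at the centre of its underside.
- bobbin1: As bobbin0.
- bobbin2: As bobbin0.
- brass_weight: Round brass paper weight, 42 mm diameter up to 36 mm high, with a knob 22 mm in diameter from 40 to 52 mm height, 0.33 kg. Origin at the centre of its underside. One of brass_weight, small_spool and jute_spool stands in the rails in front of the box, the other two behind (+x of) the rails.
- small_spool: Red thread spool with wooden flanges, 42 mm diameter, 45 mm high, upright. Origin at the centre of its underside. Grip it round the flanges.
- jute_spool: Large spool of brown jute with pale flanges, 58 mm diameter, 75 mm high, upright. Origin at the centre of its underside. Grip it round the flanges.
- glue_bottle: White glue bottle with an orange nozzle, 42 by 52 mm, 150 mm high, behind the rails. Bystander; origin at the centre of its underside.
- thread_cone: Yellow thread cone, 54 mm diameter, 90 mm high, at the front right, on the robot's side of the stand. Bystander; origin at the centre of its underside.
- seal_tin: Flat round white tin with blue lines, 78 mm diameter, 22 mm high, at the back left. Bystander; origin at the centre of its underside.
- needle_box: Flat teal box, 45 by 75 mm, 19 mm high, at the front left. Bystander; origin at the centre of its underside.

How it is judged:
By the outcome, as a careful person would: the job done as asked, in the order asked, and still so for the second after the job is handed in, with the robot touching nothing.
It also fails if it takes over 64 s, if anything falls off the work surface, if the arm or the gripper's body presses on something with over 40 N, if the wrist force passes 120 N, or if a joint passes its speed limit or range.

### The arm

A 6-joint arm with a two-finger parallel gripper is mounted at the origin on the work surface; the furniture and walls round the work are solid. World frame = base frame: x ahead of the robot, y to its left, z up, the work surface at z = 0. Lengths are in m, angles in rad, forces in N, time in s.
With the tool pointing down it reaches from about 0.375 to 0.9 m from the base axis. Payload 3.1 kg.
Tool frame: the origin (TCP) lies between the finger pads; the fingertips stand 17 mm ahead of it and the grasp point (between the pads) lies 2 mm behind it; z points along the fingers, y is the line along which they close (so a half turn about z gives the same grasp; the last joint's range is limited). The gripper opens to 85 mm and grips with 20 to 120 N. Pads are 22 mm wide; open, the fingers measure 114 mm over their backs; the gripper's body (76 mm by 85 mm) begins 54 mm behind the grasp point. The pads swing forward as they close: fully open they stand 13 mm farther back than shut.
Start: joints at [-1.347, 0.527, 1.433, -0, 1.181, -0.178], TCP at [0.245, -0.575, 0.248] pointing down, gripper open.
Joint ranges: [-3.08, 3.08], [-0.75, 2.2], [0.22, 2.44], [-1.43, 4.57], [0, 2.65], [-2.85, 2.85]. Speed limits (rad/s): [2.79, 2.79, 3.14, 3.14, 3.14, 3.14].

### API

Orientations are given as a unit quaternion [x, y, z, w].
In Python, from station import sense, vision, order gives the robot as it stands.
- The arm moves only by the shell command python3 -m crank 'ROWS' [OPENING] [FORCE]. ROWS is JSON, a list of rows, each an object with "dp": the shift along the world's x, y, z in units of 30 mm (1.0 is 30 mm), a list of three; "angular": the turn, a rotation vector about the world's x, y, z in degrees, a list of three. In form: [{"dp": [dx, dy, dz], "angular": [ax, ay, az]}, ...]. A call has 1 to 20 rows; each row shifts and turns the commanded pose from where the row before left it; what a row does not reach is not made up. A row lasts 1/10 s, in which the tool goes at most 50 mm and 8.59 degrees, less where a joint would pass 70% of its speed; a pose out of reach is approached as far as the arm can. A call is refused whole if a number of a shift passes 1 or a number of a turn 8.59, either way. A call with a gripper value outside its range is refused whole. OPENING is the closure, from 0 (fully open) to 1 (shut), set as the call begins (- or left out, the last holds). The fingers move at their own pace and stop on an object; FORCE is the grip in N (left out, the last holds). Time passes only in rows, so rows that do not move let the fingers close. It gives the time, the measured TCP pose, the force, the opening and the grip force at its end, in the units of the state.
- sense(): the state, without advancing time (a new reading comes with each control period).
- vision.snapshot(name): name is "side" or "top" or "wrist"; returns a dict with "image" (420x560x3 uint8, blue, green, red), "range_z" (420x560 float32, m along the optical axis (not along the pixel's ray), 0 where there is no reading), "mtx" (3x3 intrinsics, pixels), "pose" (4x4, takes a point from camera to world coordinates); the wrist camera has in their place "mount" (4x4, takes a point from camera to tool coordinates, whose origin is the TCP and whose axes are the flange's). Camera axes: x right, y down, z forward; pixel columns grow to the right and rows downward; lengths in m; the calibration is good to about 2 mm. The wrist camera is an equidistant fisheye: a pixel r from the principal point sees the ray r / f radians off the axis. A picture is of the moment at which its call begins: read the wrist's pose just before it.
- order.sign_off(): hands the job in; it is judged then, once.
The state is a dict: "t": time; "q": joint angles; "qd": joint speeds; "tau": joint torques, N m; "tcp_pos": TCP position; "tool_rot": TCP orientation; "force": force on the tool from outside, world axes, zero at the start; "ft_torque": the same for the moment, N m; "finger_gap": opening from 0.0 (shut) to 1.0 (fully open); "gripper_force": force on a finger pad.
Only numpy, scipy, OpenCV 4.12 (cv2) and the standard library are available. Lean on these libraries where they do the work, as an engineer would, in place of code of your own. Each camera call takes 0.05 s, during which the arm holds its last target. There are 200 camera calls.

## Working session

There is one attempt and no reset: what is moved stays moved. The work goes in short steps, Python scripts to look and compute and a shell command to move; the robot and the scene stay as the last step left them, time stands still between calls to the robot, and variables do not carry over. Pictures are saved under pics/ and viewed, at most 10 in all, crops included, and the job is handed in when it is done.

```bash
mkdir -p pics; cat > h.py <<'E'
import numpy as np,cv2
from station import sense,vision,order
def shot(n):
    s=vision.snapshot(n); np.savez('pics/'+n+'.npz',**s); return s
def world(s):
    z=s['range_z'];K=s['mtx'];v,u=np.mgrid[0:z.shape[0],0:z.shape[1]]
    P=np.stack([(u-K[0,2])/K[0,0]*z,(v-K[1,2])/K[1,1]*z,z],-1)
    T=s['pose'];W=P@T[:3,:3].T+T[:3,3];W[z==0]=np.nan;return W
E
python3 - <<'E'
from h import *
a=shot('top');b=shot('side')
cv2.imwrite('pics/t1.png',a['image']);cv2.imwrite('pics/s1.png',b['image'])
print(a['pose'].round(3),b['pose'].round(3),sense())
E
```

```text
[[-0.006 -0.984  0.176  0.218]
 [-1.     0.004 -0.01   0.004]
 [ 0.009 -0.176 -0.984  1.445]
 [ 0.     0.     0.     1.   ]] [[-0.847 -0.199  0.494 -0.169]
 [-0.532  0.329 -0.78   1.019]
 [-0.007 -0.923 -0.385  0.65 ]
 [ 0.     0.     0.     1.   ]] {'t': 0.1, 'q': array([-1.34648446e+00,  5.28382134e-01,  1.43376108e+00, -4.16321672e-06,
        1.18143519e+00, -1.78491791e-01]), 'qd': array([-0.0013938 , -0.00083178, -0.00330134,  0.00144133,  0.00171221,
       -0.00038543]), 'tau': array([-9.05832603e-04, -4.43302810e+01, -1.78586769e+01, -3.47016467e-04,
        3.92229980e-03,  7.52026153e-06]), 'tcp_pos': array([ 0.2448917 , -0.57435793,  0.24743013]), 'tool_rot': array([ 9.79786473e-01,  2.00043697e-01, -2.46693260e-05, -9.92570353e-04]), 'force': array([0.08460705, 0.4477258 , 0.15506783]), 'ft_torque': array([ 0.00224621, -0.03883394,  0.02447658]), 'gripper_force': 0.0, 'finger_gap': 1.0035919427796534}
```

View pics/t1.png

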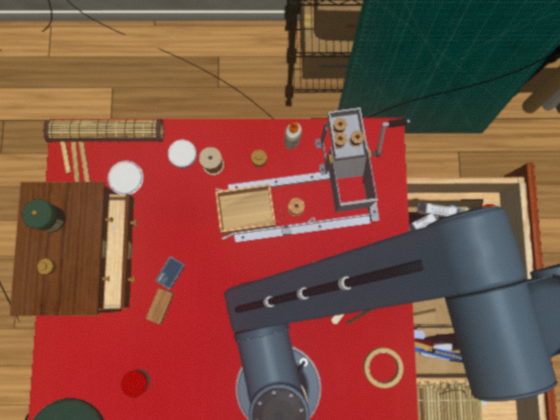

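View pics/s1.png

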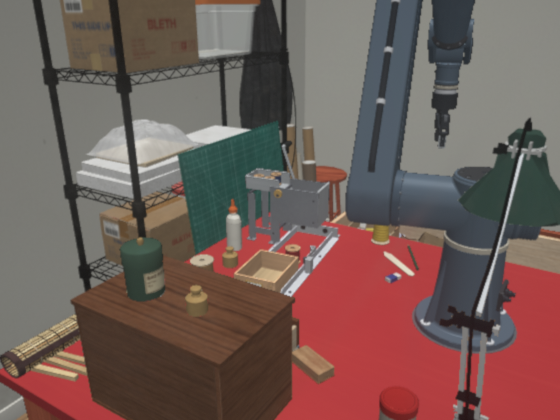

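The top view shows the red small spool at (296,206) between the rails, with the box at (246,209), the chute near (350,190) and the lever grip near (395,123). Next I'll measure them.

```bash
python3 - <<'E'
from h import *
from scipy.optimize import minimize
a=dict(np.load('pics/top.npz'));W=world(a);im=a['image']
print(a['mtx'][0,0])
for n,(u,v) in dict(spool=(296,206),boxin=(246,209),boxrimL=(218,210),boxfar=(245,188),nearrail0=(237,237),nearrail1=(368,221),far0=(232,187),far1=(323,177),grip=(400,123),lev=(380,150),brass=(259,157),jute=(210,158),glue=(293,130),tin=(182,152),tin2=(126,178),bench=(300,270)).items(): print(n,W[v,u].round(3))
H=W[...,2]
m=np.zeros(H.shape,np.uint8);
c=cv2.resize(im[90:250,190:420],None,fx=3.4,fy=3.4,interpolation=cv2.INTER_CUBIC)
cv2.imwrite('pics/t2.png',c)
def cl(u0,v0,u1,v1,lo,hi):
    P=W[v0:v1,u0:u1].reshape(-1,3);P=P[(P[:,2]>lo)&(P[:,2]<hi)]
    r=cv2.minAreaRect(P[:,:2].astype(np.float32)*1000);print(len(P),P.mean(0).round(4),np.round(r[0],1),np.round(r[1],1),round(r[2],1))
print('spool');cl(285,195,308,218,.035,.055)
print('box');cl(210,180,280,240,.047,.063)
print('near rail');cl(225,212,380,245,.013,.027)
print('far rail');cl(222,170,332,193,.013,.027)
b=dict(np.load('pics/side.npz'));cv2.imwrite('pics/s2.png',cv2.resize(b['image'][140:320,200:360],None,fx=3.3,fy=3.3,interpolation=cv2.INTER_CUBIC))
E
```

```text
536.3157785316322
spool [ 0.473 -0.052  0.003]
boxin [0.466 0.085 0.002]
boxrimL [0.454 0.155 0.054]
boxfar [0.513 0.085 0.056]
nearrail0 [0.389 0.109 0.002]
nearrail1 [ 0.431 -0.248  0.001]
far0 [0.527 0.123 0.003]
far1 [ 0.554 -0.127  0.005]
grip [ 0.619 -0.282  0.27 ]
lev [ 0.582 -0.253  0.173]
brass [0.598 0.048 0.053]
jute [0.596 0.179 0.053]
glue [ 0.651 -0.042  0.122]
tin [0.622 0.26  0.019]
tin2 [0.551 0.412 0.014]
bench [ 0.269 -0.036  0.548]
spool
184 [ 0.4668 -0.0512  0.0443] [466.9 -50.8] [41.7 39.7] 39.1
box
401 [0.459  0.085  0.0537] [460.5  83.7] [112.2 144.7] 7.7
near rail
236 [ 0.419  -0.0392  0.0192] [424.8 -56.1] [ 59.3 396.2] 4.8
far rail
128 [ 0.5322 -0.0287  0.019 ] [531.6   3.2] [ 22.7 292.7] 10.7
```

View pics/t2.png

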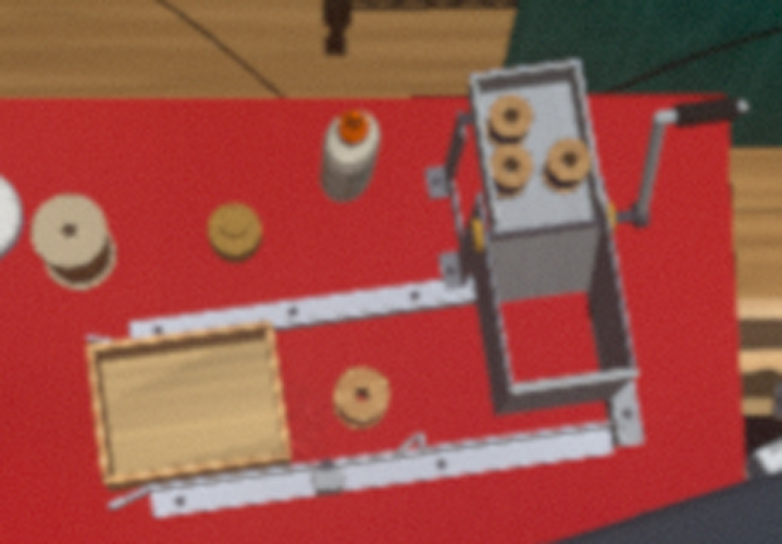

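View pics/s2.png

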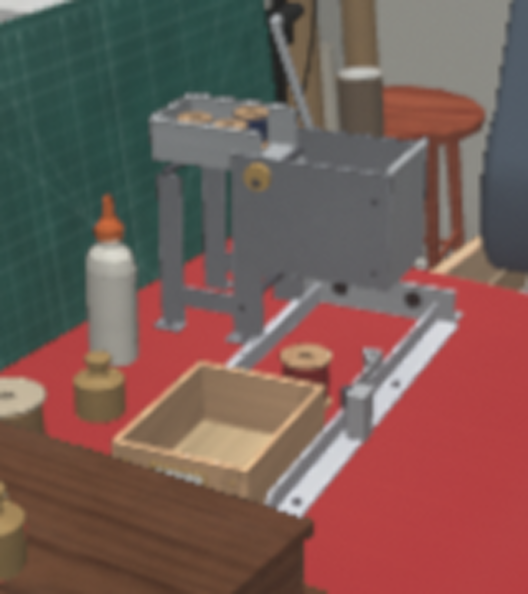

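The crops show the empty chute at (560,320) in the top crop with all three bobbins in the pan. The lever grip is at (705,110), and the spool is alone in front of the box. Next is the stand's pose.

```bash
python3 - <<'E'
from h import *
a=dict(np.load('pics/top.npz'));W=world(a);im=a['image']
def pts(u0,v0,u1,v1,lo,hi):
    P=W[v0:v1,u0:u1].reshape(-1,3);return P[(P[:,2]>lo)&(P[:,2]<hi)]
def line(P):
    f=cv2.fitLine(P[:,:2].astype(np.float32),cv2.DIST_HUBER,0,.001,.001).ravel()
    d=f[:2]*np.sign(f[1]);return np.degrees(np.arctan2(-d[0],d[1])),f[2:]
N=pts(225,205,375,245,.014,.0235);N=N[N[:,0]<.45]
F=pts(222,165,330,193,.014,.0235);F=F[F[:,0]>.49]
for n,P in(('N',N),('F',F)):print(n,len(P),line(P))
b=np.radians(7.5)
for y in(7.,7.5,8.):
    t=np.radians(y);R=np.array([[np.cos(t),np.sin(t)],[-np.sin(t),np.cos(t)]]) # world->stand
    for n,P in(('N',N),('F',F)):
        q=P[:,:2]@R.T; print(y,n,np.percentile(q[:,0],[2,10,50,90,98]).round(4),np.sort(q[:,1])[[0,3,-4,-1]].round(4))
t=np.radians(7.5);R=np.array([[np.cos(t),np.sin(t)],[-np.sin(t),np.cos(t)]])
# chute top rim
C=pts(325,150,385,215,.172,.188);q=C[:,:2]@R.T
print('chute',len(q),cv2.minAreaRect((C[:,:2]*1000).astype(np.float32)),q.min(0),q.max(0))
h,_=np.histogram(q[:,1],np.arange(q[:,1].min(),q[:,1].max()+.003,.003));print(h)
B=pts(210,180,280,240,.047,.063);qb=B[:,:2]@R.T;print('box',np.percentile(qb,[1,99],axis=0), cv2.minAreaRect((B[:,:2]*1000).astype(np.float32)))
# grip: dark pixels
P=W[105:135,385:415];hsv=im[105:135,385:415]
m=(hsv.max(-1)<60)&(P[...,2]>.2);print('grip',m.sum(),P[m].mean(0),P[m].min(0),P[m].max(0))
# white-ish flange mask in color
hs=cv2.cvtColor(im,cv2.COLOR_BGR2HSV)
m=(hs[...,1]<70)&(hs[...,2]>150)&(W[...,2]<.03)&(W[...,0]>.36)&(W[...,0]<.6)&(abs(W[...,1]+.04)<.24)
p=W[m][:,:2];q=p@R.T
nn=q[q[:,0]<np.median(q[:,0])] 
print('mask',len(q),np.percentile(q[:,0],[.5,2,98,99.5]));mid=q[:,0].mean()
for s in(q[q[:,0]<mid],q[q[:,0]>mid]):print(len(s),np.percentile(s[:,0],[1,5,50,95,99]).round(4),np.percentile(s[:,1],[0,1,99,100]).round(4))
E
```

```text
N 191 (np.float32(7.6260405), array([ 0.41844505, -0.03992625], dtype=float32))
F 111 (np.float32(8.82952), array([ 0.5361387, -0.0497772], dtype=float32))
7.0 N [0.3958 0.4075 0.411  0.4132 0.4146] [-0.3042 -0.3009  0.0872  0.0913]
7.0 F [0.5171 0.5176 0.5264 0.5451 0.5875] [-0.2082 -0.2049  0.032   0.0852]
7.5 N [0.3936 0.4077 0.4099 0.4121 0.4133] [-0.3076 -0.3045  0.0836  0.0878]
7.5 F [0.517  0.5177 0.5253 0.5434 0.5873] [-0.2128 -0.2095  0.0275  0.0805]
8.0 N [0.3913 0.4066 0.4088 0.4124 0.4136] [-0.3111 -0.3081  0.08    0.0843]
8.0 F [0.517  0.5177 0.524  0.5415 0.5871] [-0.2174 -0.2141  0.023   0.0759]
chute 242 ((512.79345703125, -193.03488159179688), (138.2108917236328, 121.03992462158203), 0.27880942821502686) [ 0.41856933 -0.32704291] [ 0.55865243 -0.20454491]
[ 2  2  0  0  0  0  0  0  0 39 21  2  9  5  3  4  4  4  3  2  4  3  4  3
  3  4  4  4  3  3  4  3  3  4  3  3  5 10  8 59  5]
box [[ 0.41177972 -0.04915854]
 [ 0.52286389  0.09503118]] ((460.47406005859375, 83.73995971679688), (112.18492889404297, 144.69607543945312), 7.6605916023254395)
grip 81 [ 0.62088168 -0.28005133  0.26745231] [ 0.61406476 -0.29978057  0.25628455] [ 0.63086982 -0.25912959  0.27368572]
mask 1815 [0.38876677 0.38974323 0.54703028 0.5488374 ]
1208 [0.3889 0.3903 0.4016 0.4118 0.4332] [-0.3326 -0.3298  0.0677  0.0932]
607 [0.5243 0.5264 0.5389 0.5472 0.5493] [-0.2894 -0.2135  0.0649  0.0931]
```

```bash
python3 -m crank '[{"dp":[0.41,0.97,0],"angular":[0,0,-7.75]},{"dp":[0.41,0.97,0],"angular":[0,0,-7.75]},{"dp":[0.41,0.97,0],"angular":[0,0,0]},{"dp":[0.41,0.97,0],"angular":[0,0,0]},{"dp":[0.41,0.97,0],"angular":[0,0,0]},{"dp":[0.41,0.97,0],"angular":[0,0,0]},{"dp":[0.41,0.97,0],"angular":[0,0,0]},{"dp":[0.41,0.97,0],"angular":[0,0,0]},{"dp":[0.41,0.97,0],"angular":[0,0,0]},{"dp":[0.41,0.97,0],"angular":[0,0,0]},{"dp":[0.41,0.97,0],"angular":[0,0,0]},{"dp":[0.41,0.97,0],"angular":[0,0,0]},{"dp":[0.41,0.97,0],"angular":[0,0,0]},{"dp":[0.41,0.97,0],"angular":[0,0,0]},{"dp":[0.41,0.97,0],"angular":[0,0,0]},{"dp":[0.41,0.97,0],"angular":[0,0,0]},{"dp":[0.41,0.97,0],"angular":[0,0,0]},{"dp":[0.41,0.97,0],"angular":[0,0,0]},{"dp":[0,0,-0.5],"angular":[0,0,0]},{"dp":[0,0,0],"angular":[0,0,0]}]' 0.27
python3 - <<'E'
from h import *
a=dict(np.load('pics/top.npz'));W=world(a)
for u in range(100,180,8):print(u,W[232,u].round(3))
st=sense();print(st['tcp_pos'],st['tool_rot'],st['finger_gap'])
s=shot('wrist');cv2.imwrite('pics/w1.png',s['image'])
print(s['mount'],s['mtx'])
E
```

```text
t: 2.1
tcp_pos: [0.4652, -0.0498, 0.2319]
tool_rot: [0.998, 0.067, -0.002, -0.001]
force: [-1.0, -0.1, -1.0]
finger_gap: 0.727
gripper_force: 0.0
100 [0.377 0.408 0.215]
108 [0.393 0.429 0.092]
116 [0.393 0.409 0.091]
124 [0.385 0.373 0.146]
132 [0.391 0.366 0.099]
140 [ 0.405  0.372 -0.003]
148 [0.404 0.349 0.002]
156 [ 0.404  0.328 -0.001]
164 [0.404 0.306 0.002]
172 [ 0.404  0.285 -0.003]
[ 0.46524979 -0.04977225  0.23191498] [ 9.97737948e-01  6.71920609e-02 -1.89967670e-03 -7.77394174e-04] 0.7265108732796635
[[-9.82759392e-04 -9.55207662e-01 -2.95934718e-01  7.62361013e-02]
 [ 9.99999510e-01 -9.74001283e-04 -1.77016817e-04  9.72671972e-04]
 [-1.19152975e-04 -2.95934747e-01  9.55208151e-01 -1.25250151e-01]
 [ 0.00000000e+00  0.00000000e+00  0.00000000e+00  1.00000000e+00]] [[325.1922621    0.         279.80601197]
 [  0.         325.1922621  207.47186802]
 [  0.           0.           1.        ]]
```

View pics/w1.png

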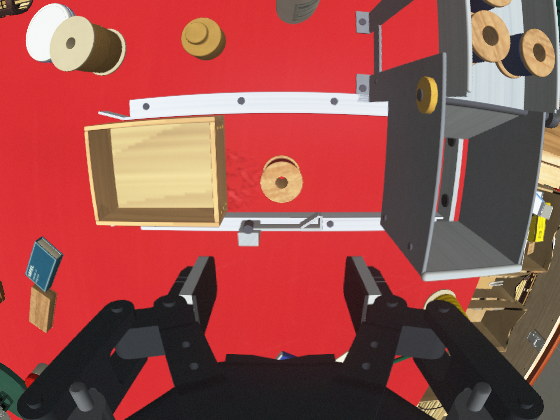

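The wrist view shows the spool's top at (281,182), the box at (155,170), the catch nose at (313,221) and the chute's +y cheek near (388,130). I'll use it to refine the poses.

```bash
cat >> h.py <<'E'
from scipy.spatial.transform import Rotation as Ro
def wworld(s,st):
    z=s['range_z'];K=s['mtx'];v,u=np.mgrid[0:z.shape[0],0:z.shape[1]]
    x=(u-K[0,2])/K[0,0];y=(v-K[1,2])/K[1,1];r=np.hypot(x,y)+1e-9
    k=np.tan(np.minimum(r,1.5))/r
    P=np.stack([x*k*z,y*k*z,z],-1);M=s['mount'];P=P@M[:3,:3].T+M[:3,3]
    W=Ro.from_quat(st['tool_rot']).apply(P.reshape(-1,3)).reshape(P.shape)+st['tcp_pos'];W[z==0]=np.nan;return W
YAW=np.radians(7.6);RS=np.array([[np.cos(YAW),np.sin(YAW)],[-np.sin(YAW),np.cos(YAW)]])
E
python3 - <<'E'
from h import *
s=dict(np.load('pics/wrist.npz'));W=wworld(s,dict(tcp_pos=np.array([.46525,-.04977,.2319]),tool_rot=[.99774,.06719,-.0019,-.00078]))
np.save('pics/W.npy',W)
def pts(u0,v0,u1,v1,lo,hi):
    P=W[v0:v1,u0:u1].reshape(-1,3);return P[(P[:,2]>lo)&(P[:,2]<hi)]
P=pts(255,150,310,215,.039,.05);print('spool',cv2.minEnclosingCircle((P[:,:2]*1000).astype(np.float32)),P.mean(0))
def line(P):
    f=cv2.fitLine(P[:,:2].astype(np.float32),cv2.DIST_HUBER,0,.001,.001).ravel();d=f[:2]*np.sign(f[1]);return np.degrees(np.arctan2(-d[0],d[1]))
def rep(n,P):
    q=P[:,:2]@RS.T;print(n,len(P),line(P),np.percentile(q[:,0],[1,10,50,90,99]).round(4),np.percentile(q[:,1],[0,1,99,100]).round(4))
rep('far',pts(125,90,388,118,.015,.024))
rep('near',pts(140,210,390,235,.015,.024))
rep('block',pts(230,225,265,250,.037,.046));rep('nose',pts(295,205,330,235,.026,.042))
B=pts(80,110,230,230,.05,.06);rep('box',B);print(cv2.minAreaRect((B[:,:2]*1000).astype(np.float32)))
rep('cheek',pts(380,60,445,280,.07,.18))
print(W[[40,200,200],[300,50,284]],W[170,150])
E
```

```text
spool ((470.40789794921875, -50.67146682739258), 21.1365909576416) [ 0.47077351 -0.05065758  0.04447226]
far 730 7.5663037 [0.5274 0.5277 0.5289 0.5301 0.5518] [-0.2253 -0.2224  0.0509  0.0601]
near 708 5.6624556 [0.4049 0.412  0.414  0.4205 0.4209] [-0.2263 -0.2237  0.0468  0.0522]
block 379 38.95161 [0.3903 0.3921 0.401  0.4094 0.413 ] [-0.095  -0.0939 -0.0672 -0.0669]
nose 318 35.735054 [0.4077 0.4089 0.4127 0.4218 0.4235] [-0.1556 -0.1552 -0.1277 -0.1274]
box 2374 8.055699 [0.4166 0.4186 0.476  0.5242 0.5258] [-0.0511 -0.0506  0.0938  0.095 ]
((464.0771484375, 84.21832275390625), (110.12517547607422, 146.0315704345703), 7.421967506408691)
cheek 11446 -82.32095 [0.4257 0.4289 0.4957 0.5544 0.5687] [-0.2797 -0.2601 -0.2031 -0.2017]
[[ 0.62051756 -0.0514355  -0.00163344]
 [ 0.39835632  0.26137687 -0.00076188]
 [ 0.45232806 -0.05634457  0.04390084]] [0.45653451 0.10121901 0.00337435]
```

```bash
python3 -m crank '[{"dp":[0.17,-0.03,-1],"angular":[0,0,0]},{"dp":[0,0,-1],"angular":[0,0,0]},{"dp":[0,0,-1],"angular":[0,0,0]},{"dp":[0,0,-1],"angular":[0,0,0]},{"dp":[0,0,-1],"angular":[0,0,0]},{"dp":[0,0,-1],"angular":[0,0,0]},{"dp":[0,0,-0.5],"angular":[0,0,0]},{"dp":[0,0,-0.4],"angular":[0,0,0]},{"dp":[0,0,0],"angular":[0,0,0]}]' && python3 -m crank '[{"dp":[0,0,0],"angular":[0,0,0]},{"dp":[0,0,0],"angular":[0,0,0]},{"dp":[0,0,0],"angular":[0,0,0]},{"dp":[0,0,0],"angular":[0,0,0]},{"dp":[0,0,0],"angular":[0,0,0]},{"dp":[0,0,0],"angular":[0,0,0]},{"dp":[0,0,0],"angular":[0,0,0]},{"dp":[0,0,0],"angular":[0,0,0]}]' 1 30
```

```text
t: 3.05
tcp_pos: [0.4712, -0.0526, 0.0254]
tool_rot: [0.998, 0.065, -0.001, -0.0]
force: [-0.6, 0.0, -0.0]
finger_gap: 0.731
gripper_force: 0.0
t: 3.85
tcp_pos: [0.4722, -0.0523, 0.0272]
tool_rot: [0.998, 0.066, 0.001, 0.0]
force: [0.3, -0.6, 6.9]
finger_gap: 0.481
gripper_force: 30.9
```

```bash
python3 -m crank '[{"dp":[0,0,0.5],"angular":[0,0,0]},{"dp":[0,0,1],"angular":[0,0,0]},{"dp":[0,0,1],"angular":[0,0,0]},{"dp":[0,0,0.5],"angular":[0,0,0]},{"dp":[-0.08,0.5,0],"angular":[0,0,0]},{"dp":[-0.17,1,0],"angular":[0,0,0]},{"dp":[-0.17,1,0],"angular":[0,0,0]},{"dp":[-0.17,1,0],"angular":[0,0,0]},{"dp":[-0.17,1,0],"angular":[0,0,0]},{"dp":[-0.17,1,0],"angular":[0,0,0]},{"dp":[-0.17,1,0],"angular":[0,0,0]},{"dp":[-0.17,1,0],"angular":[0,0,0]},{"dp":[-0.17,1,0],"angular":[0,0,0]},{"dp":[-0.17,1,0],"angular":[0,0,0]},{"dp":[-0.15,0.5,0],"angular":[0,0,0]},{"dp":[0,0,-1],"angular":[0,0,0]},{"dp":[0,0,-1],"angular":[0,0,0]},{"dp":[0,0,-0.5],"angular":[0,0,0]},{"dp":[0,0,-0.3],"angular":[0,0,0]},{"dp":[0,0,0],"angular":[0,0,0]}]'
```

```text
t: 5.85
tcp_pos: [0.417, 0.248, 0.0307]
tool_rot: [0.998, 0.066, -0.002, 0.0]
force: [0.2, -0.0, 0.8]
finger_gap: 0.478
gripper_force: 30.6
```

Now I'll lower it until the force rises, then release slightly.

```bash
python3 -m crank '[{"dp":[0,0,-0.06],"angular":[0,0,0]},{"dp":[0,0,-0.06],"angular":[0,0,0]},{"dp":[0,0,0],"angular":[0,0,0]},{"dp":[0,0,0],"angular":[0,0,0]}]'
```

```text
t: 6.25
tcp_pos: [0.4191, 0.248, 0.0293]
tool_rot: [0.998, 0.066, 0.001, -0.0]
force: [-0.6, 0.1, -0.9]
finger_gap: 0.477
gripper_force: 30.6
```

```bash
python3 -m crank '[{"dp":[0,0,-0.06],"angular":[0,0,0]},{"dp":[0,0,0],"angular":[0,0,0]},{"dp":[0,0,0],"angular":[0,0,0]}]'; python3 -m crank '[{"dp":[0,0,-0.06],"angular":[0,0,0]},{"dp":[0,0,0],"angular":[0,0,0]},{"dp":[0,0,0],"angular":[0,0,0]}]'
```

```text
t: 6.55
tcp_pos: [0.4191, 0.248, 0.0273]
tool_rot: [0.998, 0.066, 0.001, -0.0]
force: [0.0, -0.1, 3.5]
finger_gap: 0.484
gripper_force: 30.9
t: 6.85
tcp_pos: [0.4192, 0.248, 0.0271]
tool_rot: [0.998, 0.066, 0.001, -0.0]
force: [-1.7, -0.7, 20.2]
finger_gap: 0.48
gripper_force: 32.3
```

```bash
python3 -m crank '[{"dp":[0,0,0.06],"angular":[0,0,0]},{"dp":[0,0,0],"angular":[0,0,0]},{"dp":[0,0,0],"angular":[0,0,0]},{"dp":[0,0,0],"angular":[0,0,0]},{"dp":[0,0,0],"angular":[0,0,0]},{"dp":[0,0,0.5],"angular":[0,0,0]},{"dp":[0,0,1],"angular":[0,0,0]},{"dp":[0,0,1],"angular":[0,0,0]},{"dp":[0,0,1],"angular":[0,0,0]},{"dp":[0,0,1],"angular":[0,0,0]},{"dp":[0,0,0],"angular":[0,0,0]}]' 0.27 && python3 -m crank '[{"dp":[0.5,-0.85,0],"angular":[0,0,0]},{"dp":[0.5,-0.85,0],"angular":[0,0,0]},{"dp":[0,0,0],"angular":[0,0,0]},{"dp":[0,0,0],"angular":[0,0,0]}]' 1 
python3 - <<'E'
from h import *
st=sense();s=shot('wrist');cv2.imwrite('pics/w2.png',s['image'])
W=wworld(s,st);R=RS
B=W[(W[...,2]>.05)&(W[...,2]<.06)&(W[...,0]>.4)&(W[...,0]<.54)&(W[...,1]<.18)&(W[...,1]>0)]
q=B[:,:2]@RS.T;print(st['tcp_pos'],st['finger_gap'],np.percentile(q,[1,99],axis=0))
S=W[(W[...,2]>.035)&(W[...,2]<.05)&(abs(W[...,0]-.42)<.04)&(abs(W[...,1]-.25)<.04)];print(S.mean(0),np.ptp(S,axis=0))
E
```

```text
t: 7.95
tcp_pos: [0.4209, 0.2487, 0.1651]
tool_rot: [0.998, 0.066, 0.004, -0.001]
force: [1.1, 0.3, -0.2]
finger_gap: 0.731
gripper_force: 0.0
t: 8.35
tcp_pos: [0.4482, 0.1965, 0.161]
tool_rot: [0.998, 0.065, -0.001, -0.0]
force: [-0.4, 0.1, -0.2]
finger_gap: 0.051
gripper_force: 0.0
[0.44823931 0.19646044 0.16102194] 0.0506344351651691 [[ 0.41589282 -0.04965039]
 [ 0.52540426  0.09462392]]
[0.4186514  0.24628174 0.04437892] [0.04266607 0.04142088 0.01147664]
```

View pics/w2.png

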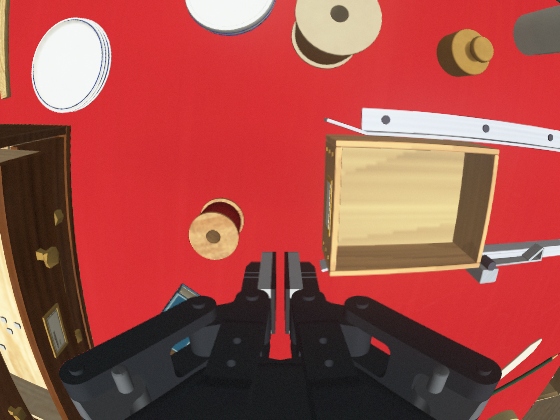

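The spool stands upright at (213,235), clear of the rails, and the box is unmoved. Now I'll push it.

```bash
python3 -m crank '[{"dp":[0,0,-1],"angular":[0,0,0]},{"dp":[0,0,-1],"angular":[0,0,0]},{"dp":[0,0,-1],"angular":[0,0,0]},{"dp":[0,0,-1],"angular":[0,0,0]},{"dp":[0.08,-0.6,0],"angular":[0,0,0]},{"dp":[0.04,-0.3,0],"angular":[0,0,0]},{"dp":[0.04,-0.3,0],"angular":[0,0,0]},{"dp":[0.07,-0.5,0],"angular":[0,0,0]},{"dp":[0.07,-0.5,0],"angular":[0,0,0]},{"dp":[0.07,-0.5,0],"angular":[0,0,0]},{"dp":[0.07,-0.5,0],"angular":[0,0,0]},{"dp":[0.07,-0.5,0],"angular":[0,0,0]},{"dp":[0.07,-0.5,0],"angular":[0,0,0]},{"dp":[0.07,-0.5,0],"angular":[0,0,0]},{"dp":[0.07,-0.5,0],"angular":[0,0,0]}]' && python3 -m crank '[{"dp":[0.07,-0.5,0],"angular":[0,0,0]},{"dp":[0.07,-0.5,0],"angular":[0,0,0]},{"dp":[0.07,-0.5,0],"angular":[0,0,0]},{"dp":[0,0,0],"angular":[0,0,0]}]'
```

```text
t: 9.9
tcp_pos: [0.4698, 0.0412, 0.0427]
tool_rot: [0.998, 0.066, -0.0, -0.0]
force: [-1.3, 4.1, -0.9]
finger_gap: -0.0
gripper_force: 2.2
t: 10.3
tcp_pos: [0.4776, -0.0053, 0.0427]
tool_rot: [0.998, 0.065, 0.001, 0.0]
force: [-0.1, 0.2, -0.4]
finger_gap: -0.001
gripper_force: 0.0
```

```bash
python3 - <<'E'
from h import *
st=sense();s=shot('wrist');cv2.imwrite('pics/w3.png',s['image'])
W=wworld(s,st)
B=W[(W[...,2]>.05)&(W[...,2]<.06)&(W[...,0]>.4)&(W[...,0]<.56)&(W[...,1]<.1)&(W[...,1]>-.16)]
q=B[:,:2]@RS.T;print(RS@st['tcp_pos'][:2],np.percentile(q,[1,50,99],axis=0))
E
```

```text
[ 0.47275267 -0.06841095] [[ 0.41997364 -0.22356953]
 [ 0.52288038 -0.10266094]
 [ 0.52732351 -0.05833765]]
```

```bash
python3 -m crank '[{"dp":[0.05,-0.4,0],"angular":[0,0,0]},{"dp":[0.05,-0.4,0],"angular":[0,0,0]},{"dp":[0.05,-0.4,0],"angular":[0,0,0]},{"dp":[0.05,-0.4,0],"angular":[0,0,0]}]' && python3 -m crank '[{"dp":[0.03,-0.25,0],"angular":[0,0,0]},{"dp":[0.03,-0.25,0],"angular":[0,0,0]},{"dp":[0,0,0],"angular":[0,0,0]}]'
```

```text
t: 10.75
tcp_pos: [0.483, -0.0512, 0.0425]
tool_rot: [0.998, 0.066, 0.001, -0.0]
force: [2.2, 5.6, 2.1]
finger_gap: -0.003
gripper_force: 2.4
t: 11.05
tcp_pos: [0.485, -0.0674, 0.0423]
tool_rot: [0.998, 0.066, 0.001, 0.0]
force: [-1.1, 1.1, 0.0]
finger_gap: -0.001
gripper_force: 0.0
```

```bash
python3 -m crank '[{"dp":[0.02,-0.15,0],"angular":[0,0,0]},{"dp":[0.01,-0.1,0],"angular":[0,0,0]},{"dp":[0,0,0],"angular":[0,0,0]}]'; python3 -m crank '[{"dp":[0.01,-0.07,0],"angular":[0,0,0]},{"dp":[0,0,0],"angular":[0,0,0]}]';python3 -m crank '[{"dp":[0.01,-0.07,0],"angular":[0,0,0]},{"dp":[0,0,0],"angular":[0,0,0]}]'
```

```text
t: 11.35
tcp_pos: [0.4853, -0.0743, 0.042]
tool_rot: [0.998, 0.066, 0.0, -0.0]
force: [0.1, 2.8, 1.9]
finger_gap: 0.001
gripper_force: 1.3
t: 11.55
tcp_pos: [0.4855, -0.0764, 0.0419]
tool_rot: [0.998, 0.066, -0.0, -0.0]
force: [0.9, 3.7, 2.5]
finger_gap: 0.0
gripper_force: 2.0
t: 11.75
tcp_pos: [0.4858, -0.0787, 0.0419]
tool_rot: [0.998, 0.066, -0.0, -0.0]
force: [0.2, 1.3, 1.6]
finger_gap: 0.0
gripper_force: 1.2
```

```bash
for i in 1 2 3; do python3 -m crank '[{"dp":[0.01,-0.08,0],"angular":[0,0,0]},{"dp":[0,0,0],"angular":[0,0,0]}]'|egrep 'tcp|force: \['; done
```

```text
tcp_pos: [0.4852, -0.0808, 0.0418]
force: [-1.5, 5.1, 3.4]
tcp_pos: [0.4839, -0.0815, 0.0418]
force: [-1.5, 9.7, 5.9]
tcp_pos: [0.4833, -0.0818, 0.0419]
force: [0.2, 18.8, 8.6]
```

```bash
python3 -m crank '[{"dp":[-0.05,0.4,0],"angular":[0,0,0]},{"dp":[-0.1,0.8,0],"angular":[0,0,0]},{"dp":[-0.07,0.5,1],"angular":[0,0,0]},{"dp":[0,0,1],"angular":[0,0,0]},{"dp":[0,0,1],"angular":[0,0,0]},{"dp":[0,0,1],"angular":[0,0,0]},{"dp":[0,0,1],"angular":[0,0,0]},{"dp":[0,0,1],"angular":[0,0,0]},{"dp":[0,0,0],"angular":[0,0,0]},{"dp":[0,0,0],"angular":[0,0,0]}]'
python3 - <<'E'
from h import *
st=sense();s=shot('wrist');cv2.imwrite('pics/w4.png',cv2.resize(s['image'][60:300,220:560],None,fx=2.2,fy=2.2,interpolation=cv2.INTER_CUBIC))
W=wworld(s,st)
B=W[(W[...,2]>.05)&(W[...,2]<.06)&(W[...,0]>.4)&(W[...,0]<.56)&(W[...,1]<.1)&(W[...,1]>-.3)]
q=B[:,:2]@RS.T;print(np.percentile(q,[1,50,99],axis=0))
P=W[(W[...,2]>.08)&(W[...,2]<.175)&(abs(W[...,0]-.5)<.06)&(W[...,1]>-.2)&(W[...,1]<-.1)];print('cheek',np.percentile(P[:,:2]@RS.T,[1,50,99],axis=0))
P=W[(W[...,2]>.2)&(W[...,2]<.3)&(abs(W[...,0]-.62)<.05)&(abs(W[...,1]+.28)<.06)];print('grip',len(P),P.mean(0) if len(P) else'')
E
```

```text
t: 13.35
tcp_pos: [0.4805, -0.0356, 0.2223]
tool_rot: [0.998, 0.066, 0.001, 0.001]
force: [0.2, 0.2, -0.2]
finger_gap: -0.0
gripper_force: 0.0
[[ 0.41541739 -0.30398094]
 [ 0.47243615 -0.18180341]
 [ 0.52439031 -0.15907082]]
cheek [[ 0.4258595  -0.25870502]
 [ 0.47956007 -0.20856342]
 [ 0.53622662 -0.20541291]]
grip 0
```

View pics/w4.png

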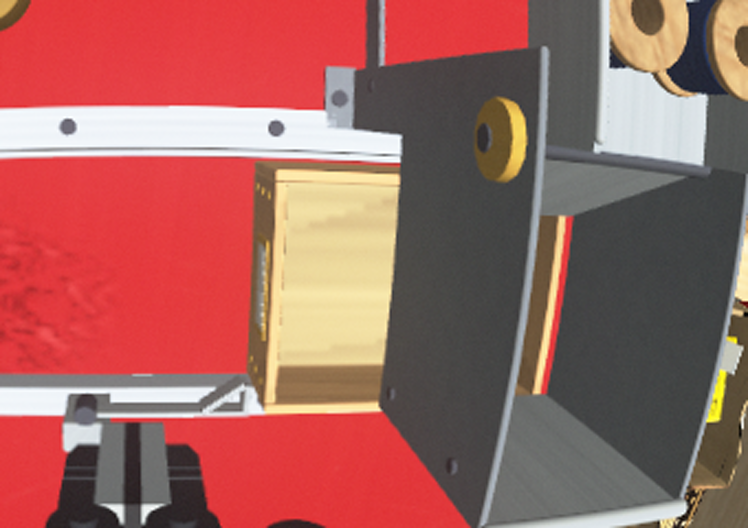

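The box sits under the chute, with its rear edge at column 255 of the crop. The nose looks to be behind it at (245,385). I'll check it in numbers against the first picture.

```bash
python3 - <<'E'
from h import *
W0=np.load('pics/W.npy');s=dict(np.load('pics/wrist.npz'))
W=wworld(s,sense())
for w in(W0,W):
    q=np.dstack([w[...,:2]@RS.T,w[...,2]])
    m=(q[...,2]>.027)&(q[...,2]<.042)&(q[...,1]>-.162)&(q[...,1]<-.07)&(q[...,0]>.38)&(q[...,0]<.44)
    p=q[m]
    for y in np.arange(-.16,-.07,.006):
        k=p[(p[:,1]>=y)&(p[:,1]<y+.006)]
        if len(k)>3:print(round(y,3),len(k),np.percentile(k[:,0],[3,97]).round(4),end='; ')
    print()
E
```

```text
-0.16 22 [0.4086 0.423 ]; -0.154 93 [0.4081 0.4235]; -0.148 75 [0.4079 0.421 ]; -0.142 63 [0.4081 0.4169]; -0.136 42 [0.4078 0.4131]; -0.13 36 [0.408  0.4096]; -0.124 33 [0.408  0.4096]; -0.118 31 [0.4079 0.4097]; -0.112 36 [0.4078 0.4096]; -0.106 33 [0.408  0.4098]; -0.1 33 [0.4079 0.4096]; -0.094 47 [0.3924 0.4095]; -0.088 106 [0.3916 0.4096]; -0.082 101 [0.3916 0.4137]; -0.076 87 [0.3905 0.413 ]; 
-0.16 75 [0.4096 0.4389]; -0.154 98 [0.4068 0.4223]; -0.148 80 [0.4071 0.4198]; -0.142 69 [0.406  0.4163]; -0.136 51 [0.4064 0.4119]; -0.13 36 [0.4065 0.4084]; -0.124 36 [0.4062 0.4085]; -0.118 36 [0.4063 0.4086]; -0.112 33 [0.4062 0.4083]; -0.106 38 [0.4064 0.4086]; -0.1 38 [0.4066 0.4085]; -0.094 33 [0.4065 0.4086]; -0.088 57 [0.3957 0.4082]; -0.082 123 [0.3935 0.4124]; -0.076 114 [0.3927 0.4122];
```

Latched: the nose has the same reach as when free and stands behind the box at Y=-0.159. Next I'll check around the lever.

```bash
python3 - <<'E'
from h import *
st=sense();print(st['q'].round(3),st['t'])
a=shot('top');W=world(a);im=a['image']
q=np.dstack([W[...,:2]@RS.T,W[...,2]])
for v in range(95,150,6):print(v,[tuple(W[v,u].round(2)) for u in range(370,425,9)])
P=W[105:135,385:415];m=(im[105:135,385:415].max(-1)<60)&(P[...,2]>.2)
g=P[m];gq=g[:,:2]@RS.T;print('grip',gq.mean(0),np.percentile(gq,[2,98],axis=0),np.percentile(g[:,2],[2,50,98]))
cv2.imwrite('pics/t3.png',cv2.resize(im[80:240,220:430],None,fx=3.6,fy=3.6,interpolation=cv2.INTER_CUBIC))
E
```

```text
[-3.060e-01  3.750e-01  1.815e+00 -1.000e-03  9.520e-01  1.133e+00] 13.4
95 [(np.float64(0.96), np.float64(-0.34), np.float64(-0.42)), (np.float64(0.96), np.float64(-0.38), np.float64(-0.43)), (np.float64(0.96), np.float64(-0.41), np.float64(-0.42)), (np.float64(0.96), np.float64(-0.45), np.float64(-0.43)), (np.float64(0.96), np.float64(-0.48), np.float64(-0.43)), (np.float64(0.96), np.float64(-0.51), np.float64(-0.43)), (np.float64(0.96), np.float64(-0.55), np.float64(-0.43))]
101 [(np.float64(0.96), np.float64(-0.35), np.float64(-0.47)), (np.float64(0.96), np.float64(-0.39), np.float64(-0.47)), (np.float64(0.96), np.float64(-0.42), np.float64(-0.47)), (np.float64(0.96), np.float64(-0.46), np.float64(-0.47)), (np.float64(0.96), np.float64(-0.49), np.float64(-0.48)), (np.float64(0.96), np.float64(-0.52), np.float64(-0.47)), (np.float64(0.96), np.float64(-0.56), np.float64(-0.48))]
107 [(np.float64(0.95), np.float64(-0.36), np.float64(-0.51)), (np.float64(0.95), np.float64(-0.4), np.float64(-0.52)), (np.float64(0.95), np.float64(-0.43), np.float64(-0.52)), (np.float64(0.95), np.float6
[... 2464 characters left out ...]
(np.float64(0.88), np.float64(-0.56), np.float64(-0.77)), (np.float64(0.89), np.float64(-0.6), np.float64(-0.78)), (np.float64(0.88), np.float64(-0.63), np.float64(-0.76))]
149 [(np.float64(0.63), np.float64(-0.26), np.float64(0.01)), (np.float64(0.58), np.float64(-0.25), np.float64(0.18)), (np.float64(0.63), np.float64(-0.31), np.float64(-0.0)), (np.float64(0.63), np.float64(-0.34), np.float64(-0.0)), (np.float64(0.85), np.float64(-0.55), np.float64(-0.76)), (np.float64(0.85), np.float64(-0.59), np.float64(-0.76)), (np.float64(0.85), np.float64(-0.63), np.float64(-0.75))]
grip [ 0.57840348 -0.35967768] [[ 0.57272323 -0.37799414]
 [ 0.58529909 -0.33923187]] [0.26017615 0.26724866 0.27212551]
```

```bash
python3 -m crank '[{"dp":[0,0,1],"angular":[0,0,0]},{"dp":[0,0,1],"angular":[0,0,8.2]},{"dp":[0,0,1],"angular":[0,0,8.2]},{"dp":[0,0,1],"angular":[0,0,8.2]},{"dp":[0,0,1],"angular":[0,0,8.2]},{"dp":[0.47,-0.82,0.5],"angular":[0,0,8.2]},{"dp":[0.47,-0.82,0],"angular":[0,0,8.2]},{"dp":[0.47,-0.82,0],"angular":[0,0,8.2]},{"dp":[0.47,-0.82,0],"angular":[0,0,8.2]},{"dp":[0.47,-0.82,0],"angular":[0,0,8.2]},{"dp":[0.47,-0.82,0],"angular":[0,0,8.2]},{"dp":[0.47,-0.82,0],"angular":[0,0,8]},{"dp":[0.47,-0.82,0],"angular":[0,0,0]},{"dp":[0.47,-0.82,0],"angular":[0,0,0]},{"dp":[0.47,-0.82,0],"angular":[0,0,0]},{"dp":[0,0,0],"angular":[0,0,0]},{"dp":[0,0,0],"angular":[0,0,0]},{"dp":[0,0,0],"angular":[0,0,0]}]' 0.62
python3 - <<'E'
from h import *
st=sense();s=shot('wrist');im=s['image'];cv2.imwrite('pics/w5.png',im)
W=wworld(s,st);m=(W[...,2]>.225)&(W[...,2]<.3)&(abs(W[...,0]-.62)<.05)&(abs(W[...,1]+.29)<.07)
g=W[m];q=g[:,:2]@RS.T;print(RS@st['tcp_pos'][:2],st['q'].round(2));k=im[m].max(-1)<70
if k.any(): print(len(g),k.sum(),q[k].mean(0),np.percentile(q[k],[3,97],axis=0),np.percentile(g[k][:,2],[3,50,97]))
E
```

```text
t: 15.25
tcp_pos: [0.6207, -0.2801, 0.3856]
tool_rot: [0.659, 0.752, -0.0, -0.002]
force: [-0.0, 0.3, 0.1]
finger_gap: 0.383
gripper_force: 0.0
[ 0.57816996 -0.35971876] [-0.59  0.5   1.09  0.    1.55 -0.72]
1508 145 [ 0.58373045 -0.35552141] [[ 0.57545166 -0.377149  ]
 [ 0.59088732 -0.33766193]] [0.26058125 0.26412781 0.26643731]
```

View pics/w5.png

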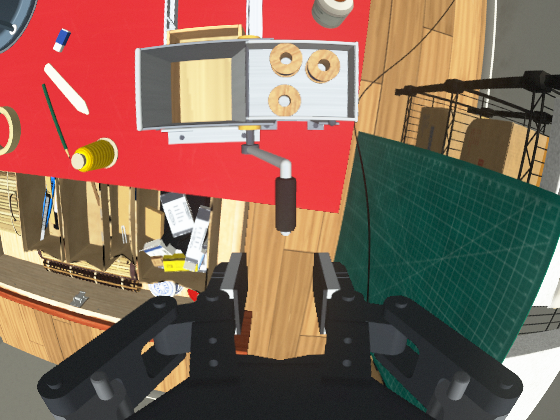

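The grip is at (286,203), slightly right of the finger centre line at column 280, and all three bobbins are still in the pan. I'll lower the open fingers around it.

```bash
python3 -m crank '[{"dp":[0.17,0,-0.5],"angular":[0,0,0]},{"dp":[0,0,-1],"angular":[0,0,0]},{"dp":[0,0,-1],"angular":[0,0,0]},{"dp":[0,0,-1],"angular":[0,0,0]},{"dp":[0,0,-0.5],"angular":[0,0,0]},{"dp":[0,0,-0.2],"angular":[0,0,0]},{"dp":[0,0,0],"angular":[0,0,0]}]'
```

```text
t: 16.0
tcp_pos: [0.6259, -0.2801, 0.2596]
tool_rot: [0.659, 0.752, -0.0, -0.001]
force: [-0.4, 0.7, 0.2]
finger_gap: 0.378
gripper_force: 0.0
```

```bash
python3 -m crank '[{"dp":[-0.25,-0.03,0],"angular":[0,0,0]},{"dp":[-0.18,-0.02,0.05],"angular":[0,0,0]},{"dp":[-0.18,-0.02,0.05],"angular":[0,0,0]},{"dp":[-0.18,-0.02,0.05],"angular":[0,0,0]},{"dp":[-0.18,-0.02,0.05],"angular":[0,0,0]},{"dp":[-0.18,-0.02,0.01],"angular":[0,0,0]},{"dp":[-0.18,-0.02,0.01],"angular":[0,0,0]},{"dp":[-0.18,-0.02,0.01],"angular":[0,0,0]},{"dp":[-0.18,-0.02,0.01],"angular":[0,0,0]},{"dp":[-0.18,-0.03,-0.03],"angular":[0,0,0]},{"dp":[-0.18,-0.03,-0.03],"angular":[0,0,0]},{"dp":[-0.18,-0.03,-0.03],"angular":[0,0,0]},{"dp":[-0.18,-0.03,-0.03],"angular":[0,0,0]}]'
```

```text
t: 17.3
tcp_pos: [0.5532, -0.2901, 0.2641]
tool_rot: [0.659, 0.752, -0.0, -0.001]
force: [3.6, 0.3, 1.8]
finger_gap: 0.382
gripper_force: 1.8
```

Force of about 4 N, as expected, so I'll continue.

```bash
python3 -m crank '[{"dp":[-0.17,-0.02,-0.06],"angular":[0,0,0]},{"dp":[-0.17,-0.02,-0.06],"angular":[0,0,0]},{"dp":[-0.17,-0.02,-0.06],"angular":[0,0,0]},{"dp":[-0.17,-0.02,-0.06],"angular":[0,0,0]},{"dp":[-0.16,-0.02,-0.1],"angular":[0,0,0]},{"dp":[-0.16,-0.02,-0.1],"angular":[0,0,0]},{"dp":[-0.16,-0.02,-0.1],"angular":[0,0,0]},{"dp":[-0.16,-0.02,-0.1],"angular":[0,0,0]},{"dp":[-0.13,-0.02,-0.12],"angular":[0,0,0]},{"dp":[-0.13,-0.02,-0.12],"angular":[0,0,0]},{"dp":[-0.13,-0.02,-0.12],"angular":[0,0,0]}]'; for i in 1 2 3; do python3 -m crank '[{"dp":[-0.1,-0.01,-0.08],"angular":[0,0,0]},{"dp":[0,0,0],"angular":[0,0,0]}]'|egrep "tcp|force: \["; done
```

```text
t: 18.4
tcp_pos: [0.5022, -0.2967, 0.2341]
tool_rot: [0.659, 0.752, 0.0, -0.0]
force: [3.2, 0.6, 2.1]
finger_gap: 0.38
gripper_force: 1.2
tcp_pos: [0.499, -0.2971, 0.2313]
force: [2.6, -0.6, -1.4]
tcp_pos: [0.4976, -0.2973, 0.2298]
force: [5.1, 0.4, -0.4]
tcp_pos: [0.4975, -0.2977, 0.229]
force: [10.6, 3.3, 3.0]
```

```bash
python3 -m crank '[{"dp":[-0.03,0,-0.02],"angular":[0,0,0]},{"dp":[0,0,0],"angular":[0,0,0]},{"dp":[0,0,0],"angular":[0,0,0]},{"dp":[0,0,0],"angular":[0,0,0]},{"dp":[0,0,0],"angular":[0,0,0]},{"dp":[0,0,0],"angular":[0,0,0]},{"dp":[0,0,0],"angular":[0,0,0]},{"dp":[0,0,0],"angular":[0,0,0]},{"dp":[0,0,0],"angular":[0,0,0]},{"dp":[0,0,0],"angular":[0,0,0]},{"dp":[0,0,0],"angular":[0,0,0]},{"dp":[0,0,0],"angular":[0,0,0]},{"dp":[0,0,0],"angular":[0,0,0]}]'
python3 - <<'E'
from h import *
s=shot('wrist');t=shot('top');b=shot('side');f=lambda i:cv2.resize(i,(400,300),interpolation=cv2.INTER_AREA)
c=lambda i,v0,v1,u0,u1:cv2.resize(i[v0:v1,u0:u1],(400,300),interpolation=cv2.INTER_CUBIC)
cv2.imwrite('pics/m1.png',np.vstack([np.hstack([c(s['image'],0,240,0,320),c(s['image'],0,240,240,560)]),np.hstack([c(t['image'],90,240,220,420),c(b['image'],140,290,200,400)])]))
E
```

```text
t: 20.3
tcp_pos: [0.4976, -0.2978, 0.229]
tool_rot: [0.659, 0.752, 0.003, 0.005]
force: [11.1, 3.8, 5.4]
finger_gap: 0.382
gripper_force: 6.1
```

View pics/m1.png

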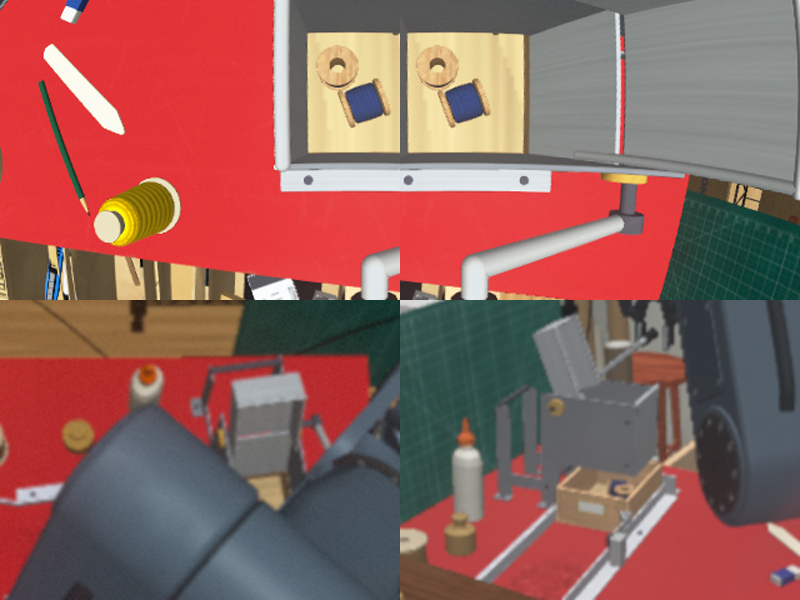

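The wrist view shows two bobbins in the box at about (437,65) and (462,100), and the side view shows another near the box's rear. The pan is steeply tipped. I'll swing it back and then verify.

```bash
python3 -m crank '[{"dp":[0.3,0.04,0],"angular":[0,0,0]},{"dp":[0.3,0.04,0.05],"angular":[0,0,0]},{"dp":[0.13,0.02,0.12],"angular":[0,0,0]},{"dp":[0.13,0.02,0.12],"angular":[0,0,0]},{"dp":[0.13,0.02,0.12],"angular":[0,0,0]},{"dp":[0.13,0.02,0.12],"angular":[0,0,0]},{"dp":[0.16,0.02,0.1],"angular":[0,0,0]},{"dp":[0.16,0.02,0.1],"angular":[0,0,0]},{"dp":[0.16,0.02,0.1],"angular":[0,0,0]},{"dp":[0.16,0.02,0.1],"angular":[0,0,0]},{"dp":[0.17,0.02,0.06],"angular":[0,0,0]},{"dp":[0.17,0.02,0.06],"angular":[0,0,0]},{"dp":[0.17,0.02,0.06],"angular":[0,0,0]},{"dp":[0.17,0.02,0.06],"angular":[0,0,0]},{"dp":[0.18,0.03,0.03],"angular":[0,0,0]},{"dp":[0.18,0.03,0.03],"angular":[0,0,0]},{"dp":[0.18,0.03,0.03],"angular":[0,0,0]},{"dp":[0.18,0.03,0.03],"angular":[0,0,0]}]'
```

```text
t: 22.25
tcp_pos: [0.5884, -0.2846, 0.2653]
tool_rot: [0.659, 0.752, 0.0, 0.0]
force: [-2.2, -0.6, -0.3]
finger_gap: 0.383
gripper_force: 1.0
```

```bash
python3 -m crank '[{"dp":[0.18,0.02,-0.01],"angular":[0,0,0]},{"dp":[0.18,0.02,-0.01],"angular":[0,0,0]},{"dp":[0.18,0.02,-0.01],"angular":[0,0,0]},{"dp":[0.18,0.02,-0.01],"angular":[0,0,0]},{"dp":[0.18,0.02,-0.05],"angular":[0,0,0]},{"dp":[0.18,0.02,-0.05],"angular":[0,0,0]},{"dp":[0.15,0.02,-0.05],"angular":[0,0,0]},{"dp":[0.1,0.02,-0.03],"angular":[0,0,0]},{"dp":[0,0,0],"angular":[0,0,0]}]';  for i in 1 2 3; do python3 -m crank '[{"dp":[0.08,0.01,-0.02],"angular":[0,0,0]},{"dp":[0,0,0],"angular":[0,0,0]}]'|egrep "tcp|force: \["; done
```

```text
t: 23.15
tcp_pos: [0.6282, -0.2796, 0.2584]
tool_rot: [0.659, 0.752, 0.0, 0.0]
force: [0.2, -0.0, 0.7]
finger_gap: 0.379
gripper_force: 0.0
tcp_pos: [0.6301, -0.2794, 0.258]
force: [-0.3, 0.7, -1.1]
tcp_pos: [0.6324, -0.2791, 0.2575]
force: [0.4, -0.7, -0.1]
tcp_pos: [0.6326, -0.279, 0.2573]
force: [-6.3, -0.2, 3.0]
```

```bash
 for i in 1 2 3; do python3 -m crank '[{"dp":[0.08,0.01,-0.02],"angular":[0,0,0]},{"dp":[0,0,0],"angular":[0,0,0]}]'|egrep "tcp|force: \["; done
```

```text
tcp_pos: [0.6328, -0.279, 0.2572]
force: [-12.5, 0.3, 6.9]
tcp_pos: [0.6329, -0.279, 0.2569]
force: [-17.7, -0.4, 11.1]
tcp_pos: [0.633, -0.279, 0.2568]
force: [-23.9, -1.3, 14.3]
```

```bash
python3 -m crank '[{"dp":[-0.25,-0.03,0],"angular":[0,0,0]},{"dp":[-0.2,-0.03,0],"angular":[0,0,0]},{"dp":[0,0,0],"angular":[0,0,0]}]'; python3 -m crank '[{"dp":[0,0,0.5],"angular":[0,0,0]},{"dp":[0,0,1],"angular":[0,0,0]},{"dp":[0,0,1],"angular":[0,0,0]},{"dp":[0,0,1],"angular":[0,0,0]},{"dp":[-0.7,0.6,0.8],"angular":[0,0,0]},{"dp":[-0.7,0.6,0],"angular":[0,0,0]},{"dp":[-0.7,0.6,0],"angular":[0,0,0]},{"dp":[-0.7,0.6,0],"angular":[0,0,0]},{"dp":[-0.7,0.6,0],"angular":[0,0,0]},{"dp":[-0.7,0.6,0],"angular":[0,0,0]},{"dp":[0,0,0],"angular":[0,0,0]},{"dp":[0,0,0],"angular":[0,0,0]}]'
python3 - <<'E'
from h import *
st=sense();s=shot('wrist');t=shot('top');b=shot('side')
W=wworld(s,st);q=np.dstack([W[...,:2]@RS.T-[.471,-.139],W[...,2]])
m=(q[...,2]>.05)&(q[...,2]<.06)&(abs(q[...,0])<.06)&(q[...,1]>-.1)&(q[...,1]<0);print('box rear',np.percentile(q[m][:,1],[1,99]))
m=(q[...,2]>.026)&(q[...,2]<.042)&(q[...,1]>-.018)&(q[...,1]<-.009)&(q[...,0]<-.035)&(q[...,0]>-.08);print('nose',m.sum(),np.percentile(q[m][:,0],[3,97]) if m.any() else'')
c=lambda i,v0,v1,u0,u1,w:cv2.resize(i[v0:v1,u0:u1],(w,300),interpolation=cv2.INTER_CUBIC)
cv2.imwrite('pics/w6.png',s['image'])
cv2.imwrite('pics/m2.png',np.vstack([cv2.resize(s['image'][0:210],(800,300),interpolation=cv2.INTER_CUBIC),np.hstack([c(t['image'],90,240,220,420,400),c(b['image'],180,300,220,380,400)])]))
E
```

```text
t: 24.65
tcp_pos: [0.6284, -0.2799, 0.2554]
tool_rot: [0.659, 0.752, 0.0, 0.0]
force: [0.2, 0.2, -0.0]
finger_gap: 0.377
gripper_force: 0.0
t: 25.85
tcp_pos: [0.5032, -0.1716, 0.3847]
tool_rot: [0.658, 0.753, 0.0, 0.001]
force: [0.4, -0.7, -0.1]
finger_gap: 0.379
gripper_force: 0.0
box rear [-0.07334905 -0.02070905]
nose 42 [-0.06346887 -0.04729749]
```

View pics/m2.png

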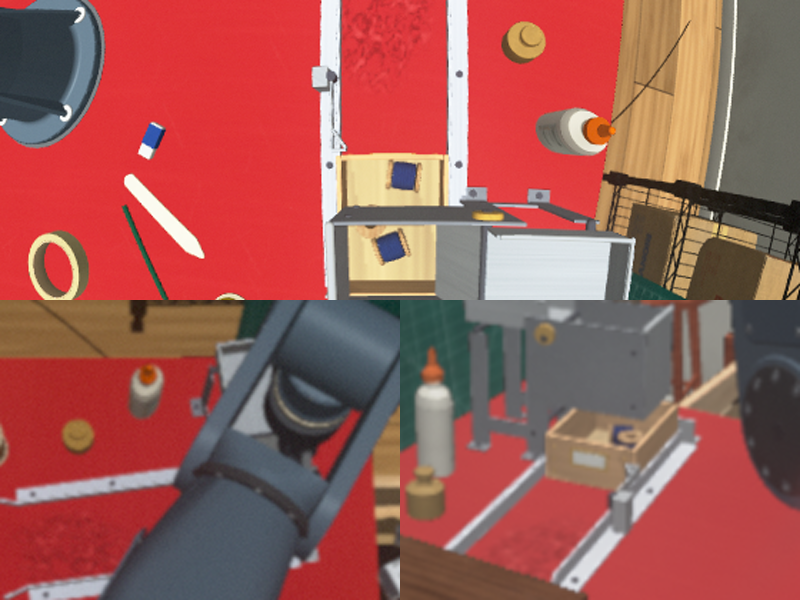

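The box holds three bobbins: (404,177), (390,245) and one partly hidden at (368,230). The pan is empty at (560,265), the catch nose is behind the box, and the arm is clear.

```bash
python3 -c "
from h import *
print(order.sign_off())"
```

```text
the job is handed in; nothing more can be done
None
```

I handed the job in at about 26 s: the small spool stands upright outside the rails, the box is latched under the chute with all three bobbins in it, and the empty pan is back on its rest.

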